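# Snap the timer module onto the boot dryer's rail

## Robot

A 6-joint arm with a two-finger parallel gripper is mounted at the origin on the work surface. World frame = base frame: x ahead of the robot, y to its left, z up, the work surface at z = 0. Lengths are in m, angles in rad, forces in N, time in s.
With the tool pointing down it reaches from about 0.35 to 0.85 m from the base axis. Payload 8.1 kg.
Tool frame: the origin (TCP) lies where the fingers leave the gripper's body, on its centre line; the fingertips stand 84 mm ahead of it and the grasp point (between the pads) lies 65 mm ahead of it; z points along the fingers, y is the line along which they close (so a half turn about z gives the same grasp; the last joint's range is limited). The gripper opens to 93 mm and grips with 3 to 60 N. Pads are 15 mm wide; open, the fingers measure 128 mm over their backs; the gripper's body (75 mm by 188 mm) begins 65 mm behind the grasp point.
Start: joints at [1.086, 0.13, 1.488, -0, 1.523, -0.085], TCP at [0.234, 0.553, 0.303] pointing down, gripper open.
Joint ranges: [-2.96, 2.96], [-0.89, 2.26], [0.02, 2.5], [-1.34, 4.48], [0, 2.73], [-2.66, 2.66]. Speed limits (rad/s): [2.39, 2.39, 2.79, 3.14, 3.14, 3.14].

## Interface

Orientations are given as a rotation vector (axis times angle).
In Python, from plant import robot gives the robot as it stands.
- The arm moves only by the shell command python3 -m jog 'ROWS' [FORCE]. ROWS is text: rows parted by semicolons, each of 5 numbers parted by spaces: the opening, from 0 (shut) to 1 (fully open), then the shift along the tool's x, y, z in m, then the turn about the tool's z in degrees. A call has 1 to 10 rows; each row shifts and turns the commanded pose from where the row before left it, along the tool's axes as they then stand; what a row does not reach is not made up. A row lasts 1/12 s, in which the tool goes at most 41.7 mm and 7.16 degrees, less where a joint would pass 70% of its speed; a pose out of reach is approached as far as the arm can. A call with a gripper value outside its range is refused whole. The fingers move at their own pace and stop on an object; FORCE is the grip in N (left out, the last holds). Time passes only in rows, so rows that do not move let the fingers close. It gives the time, the measured TCP pose, the force, the opening and the grip force at its end, in the units of the state.
- robot.read_state(): the state, without advancing time (a new reading comes with each control period).
- robot.read_camera(name): name is "scene" or "side" or "wrist"; returns a dict with "color" (384x512x3 uint8, red, green, blue), "intrinsics" (3x3 intrinsics, pixels), "k1" (the pictures are not rectified: a ray, as slopes to the right and down, at radius r is drawn at 1 + k1 r^2 times it, then the intrinsics apply), "pose" (4x4, takes a point from camera to world coordinates); the wrist camera has in their place "tool_from_camera" (4x4, takes a point from camera to tool coordinates, whose origin is the TCP and whose axes are the flange's). Camera axes: x right, y down, z forward; pixel columns grow to the right and rows downward; lengths in m; the calibration is good to about 2 mm. A picture is of the moment at which its call begins: read the wrist's pose just before it. There is no depth.
- robot.close_job(): hands the job in; it is judged then, once.
The state is a dict: "t": time; "q": joint angles; "dq": joint speeds; "joint_torque": joint torques, N m; "tool_pos": TCP position; "orientation": TCP orientation; "force": force on the tool from outside, world axes, zero at the start; "wrist_torque": the same for the moment, N m; "opening": finger opening in m; "gripper_force": force on a finger pad.
Only numpy, scipy, OpenCV 4.12 (cv2) and the standard library are available. Lean on these libraries where they do the work, as an engineer would, in place of code of your own. Each camera call takes 0.05 s, during which the arm holds its last target. There are 200 camera calls.

## Task

Fit the loose white timer module onto the boot dryer's steel rail, in the free stretch between the two fixed blocks: with its foot end raised, hook its rigid lip under the rail's edge nearest the robot, then rock the foot end down until the sprung foot clicks under the far edge and the module sits flat and square. The rail is clamped a little off its measured place, so feel for it and push gently: all the contact forces of module on rail, added up, must stay under 30 N (a hand that rocks it feels only a part of that, the rest as a moment), so stop rocking once it has clicked flat. Let go at the end, and leave the other things on the bench where they are.

Things in the scene. Friction and masses are not known exactly. Their poses are not given: they have to be found in the camera images.
- base: Boot dryer's control base: grey plate 150 (x) x 270 (y) x 12 mm, screwed down. Origin: centre of its underside, on the bench. A steel rail runs along its y on a narrow web: flat flange 40 mm wide (x), 4 mm thick, top 42 mm above the bench, both edges overhanging 12 mm. Two white blocks sit on the rail 77 to 113 mm either side of the middle, tops 68 mm above the bench; between them it is free.
- rail_nominal (a point): Point of the base (not of the rail) where the middle of the rail's top would be if it were centred: 42 mm above the base's origin. The rail is bolted through slots, firmly clamped up to 13 mm forwards or backwards of this (base x); this shift is NOT measured: the near edge, nominally 20 mm towards the robot (-x), must be found by touch or by looking.
- module_mid (a point): Centre of the loose timer module: white block 68 (x) x 36 (y) x 42 mm high, 170 to 240 g, on two 13 mm jaws (point is 34 mm above the bench when standing, 21 mm below its top). x runs from the lip end to the foot end, z up. Dial on top near the foot end. Between the jaws the block's underside, the ceiling, rests on the rail. Grip across y, on the upper half, to keep fingers off the rail.
- lip_corner (a point): Inner corner of the module's rigid jaw at its -x end, where the jaw's inner face meets the ceiling; x -20.75, z -21 mm from its centre. From that face a lip points 4 mm to +x, its top 6.5 mm below the ceiling. Tilt the module (foot end up) about 0.4 rad, set the ceiling on the rail's near top edge, push along the module's +x until the face meets the edge: hooked. It rocks about this point.
- foot_nose (a point): Tip of the sprung foot's nose at the module's +x end (black, with a pull tab sticking out to x 45 mm): x +17.2, z -26 mm from the module's centre, that is 5 mm below the ceiling; a slippery 54 degree lead-in below it. Reaching 13 mm below the ceiling, it clears the rail's top only when the foot end is raised more than about 0.33 rad.
- foot (a joint): Slide of the sprung foot: 0 at rest and when clicked in, up to 0.006 m pushed outwards. It yields about 3.3 mm while passing the rail's far edge (1.8 N to start, 1.2 N more per mm), so the foot end needs about 6 to 10 N of downward push, then it springs back to 0 with a click.
- cup: Bystander: orange silicone collapsible cup, 75 mm across, 60 mm tall. Origin under its centre.
- shoehorn: Bystander: wooden shoe horn lying flat, 280 mm long along its x, 42 mm wide, 12 mm high. Origin under its middle.
- jar: Bystander: glass jar with steel twist cap, 72 mm across, 100 mm tall. Origin under its centre.
- waxtin: Bystander: round flat tin of boot wax, 75 mm across, 26 mm high. Origin under its centre.
- flashlight: Bystander: aluminium flashlight lying along its x, 125 mm long, 38 mm thick. Origin under its middle.
- bootbrush: Bystander: brush lying along its x, about 200 mm long. Origin under its middle.
Not all that is in view belongs to the job. Leave any blue look-alike of the part that bears module_mid alone.

How it is judged:
On the way, in this order (a step that is already met when the one before it is completed fails the run):
1. the module's lip is hooked at the rail's near edge, in contact, with the foot end still raised by more than 0.15 rad (angle between module_mid's own z axis and vertical between 0.15 and 0.65 rad and z of lip_corner in the frame of base between 0.038 and 0.0455 m and x of lip_corner in the frame of base between -0.039 and -0.003 m and y of lip_corner in the frame of base between -0.055 and 0.055 m and contact force between module and base above 0.3 N), for 0.1 s.
2. the module is rocked down flat and its foot has clicked (angle between module_mid's own z axis and vertical below 0.06 rad and z of lip_corner in the frame of base between 0.0395 and 0.0445 m and x of lip_corner in the frame of base between -0.037 and -0.005 m and y of lip_corner in the frame of base between -0.05 and 0.05 m and angle between the x axis of module_mid and the x axis of base, either way round below 0.09 rad and value of joint foot below 0.0015 m), for 0.2 s.
At the end, for the whole second after the job is handed in: Module flat on the rail (tilt under 0.06 rad), square (0.09 rad), lip to the robot; its jaw corner 39.5 to 44.5 mm above the bench, x -37 to -5 mm in the base frame, within 50 mm of the rail's middle; foot sprung back (under 1.5 mm); let go, at rest (all of step 2 and contact force between module and the arm below 0.05 N and contact force between module and the fingers below 0.05 N and linear speed of module below 0.01 m/s); the robot touches nothing.
It fails at once if the module is pushed against the rail or base with more than 30 N, all its contacts added up (contact force between module and base above 30 N).
It fails at once if one of the other loose things on the bench is shifted by more than 30 mm (distance of any of cup, shoehorn, jar, waxtin, flashlight, bootbrush from where it was at the start of the episode above 0.03 m).
It also fails if it takes over 50 s, if anything falls off the work surface, if the arm or the gripper's body presses on something with over 40 N, if the wrist force passes 120 N, or if a joint passes its speed limit or range.

## Working session

There is one attempt and no reset: what is moved stays moved. The work goes in short steps, Python scripts to look and compute and a shell command to move; the robot and the scene stay as the last step left them, time stands still between calls to the robot, and variables do not carry over. Pictures are saved under pics/ and viewed, at most 10 in all, crops included, and the job is handed in when it is done.

```bash
ls; mkdir -p pics
python3 - <<'E'
from plant import robot
import cv2,numpy as np
s=robot.read_state();print({k:np.round(v,3).tolist() for k,v in s.items()})
a=robot.read_camera("scene");b=robot.read_camera("side");np.savez("cams.npz",**{n+k:np.array(c[k]) for n,c in(("scene",a),("side",b)) for k in c})
for n,c in(("scene",a),("side",b)):
  print(n,c["intrinsics"],c["k1"],np.round(c["pose"],3))
  cv2.imwrite(f"pics/{n}0.png",cv2.resize(c["color"][:,:,::-1],(800,600),interpolation=cv2.INTER_CUBIC))
E
```

```text
pics
{'t': 0.0, 'q': [1.086, 0.131, 1.489, 0.0, 1.523, -0.085], 'dq': [0.0, -0.0, -0.0, -0.001, 0.002, -0.001], 'joint_torque': [-0.0, -55.98, -49.179, 0.077, 0.035, -0.0], 'tool_pos': [0.233, 0.552, 0.302], 'orientation': [-0.624, -3.079, 0.003], 'force': [0.446, 0.07, 0.438], 'wrist_torque': [0.024, 0.04, -0.019], 'gripper_force': 0.0, 'opening': 0.093}
scene [[390.80683829   0.         265.4003596 ]
 [  0.         390.80683829 189.63133093]
 [  0.           0.           1.        ]] 0.002638416753080173 [[-0.837  0.296 -0.46   1.188]
 [ 0.547  0.458 -0.701  1.013]
 [ 0.004 -0.838 -0.545  0.874]
 [ 0.     0.     0.     1.   ]]
side [[349.89661947   0.         260.78657472]
 [  0.         349.89661947 196.55134406]
 [  0.           0.           1.        ]] -0.016545419133470123 [[ 9.150e-01 -2.990e-01  2.710e-01  1.890e-01]
 [-4.030e-01 -6.770e-01  6.160e-01 -8.110e-01]
 [-1.000e-03 -6.720e-01 -7.400e-01  1.009e+00]
 [ 0.000e+00  0.000e+00  0.000e+00  1.000e+00]]
```

```bash
python3 -m jog --help 2>&1 | head -20
```

```text
invalid input at $: expected rows of numbers
```

View pics/scene0.png

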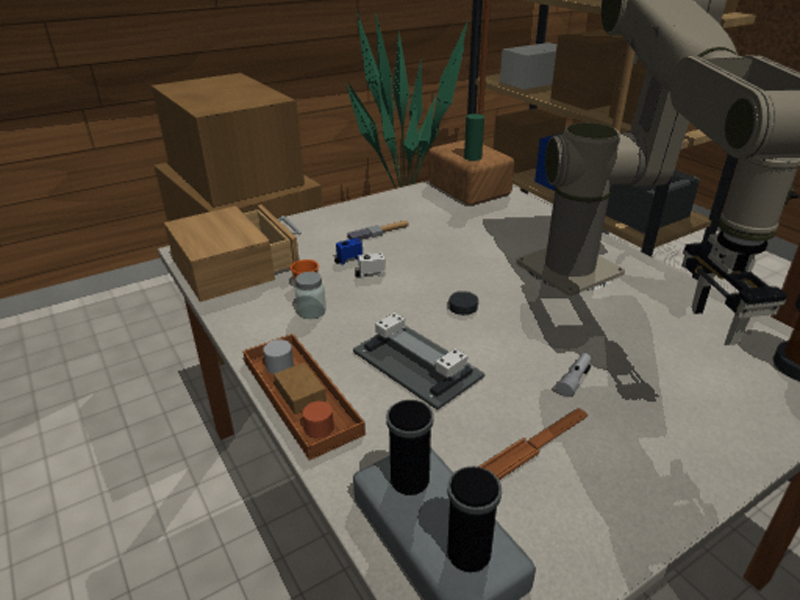

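View pics/side0.png

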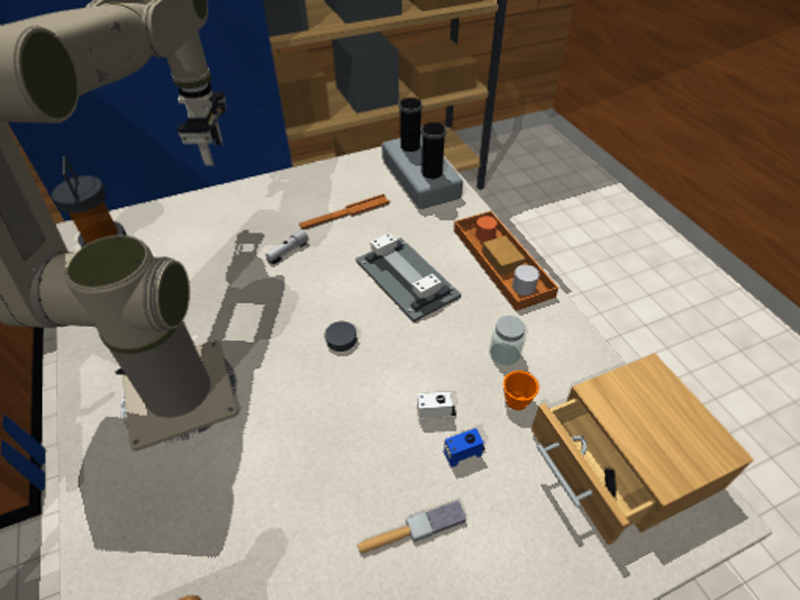

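The scene view shows the white module near (371,264), the blue look-alike at (348,250) and the base at (418,358). The side view has the module at (436,404), the blue one at (464,446) and the base at (407,277). I'll zoom in on these.

Run:
```python
import cv2,numpy as np
d=np.load("cams.npz")
def crop(n,x,y,w,h,s):
  return cv2.resize(d[n+"color"][y:y+h,x:x+w,::-1],(w*s,h*s),interpolation=cv2.INTER_CUBIC)
im=np.zeros((600,800,3),np.uint8)
im[:,:400]=cv2.copyMakeBorder(crop("side",262,244,40,60,10),0,0,0,0,0)
im[:400,400:]=crop("side",224,142,80,80,5)
im[400:600,400:]=crop("scene",220,155,40,20,10)
cv2.imwrite("pics/c1.png",im)
cv2.imwrite("pics/c2.png",crop("scene",222,195,92,68,8)[:,:800][:600])
```

```text
(no output)
```

View pics/c1.png

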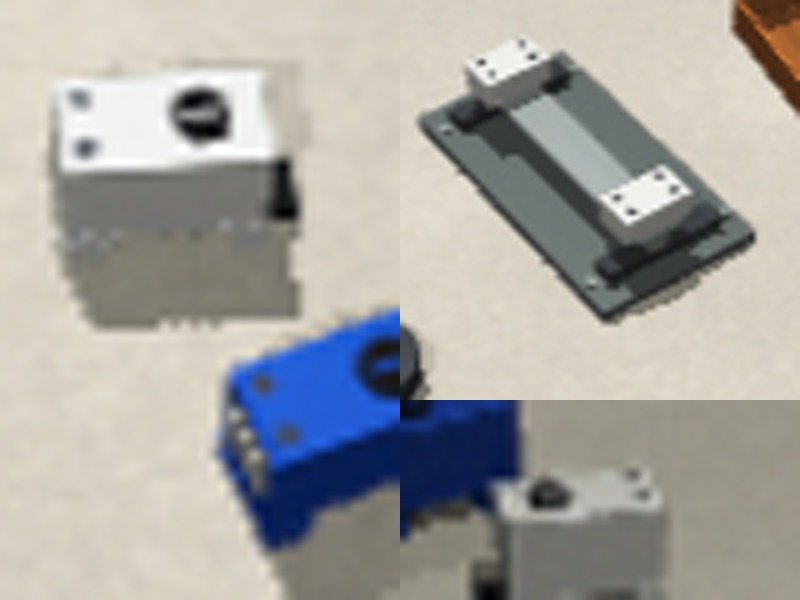

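View pics/c2.png

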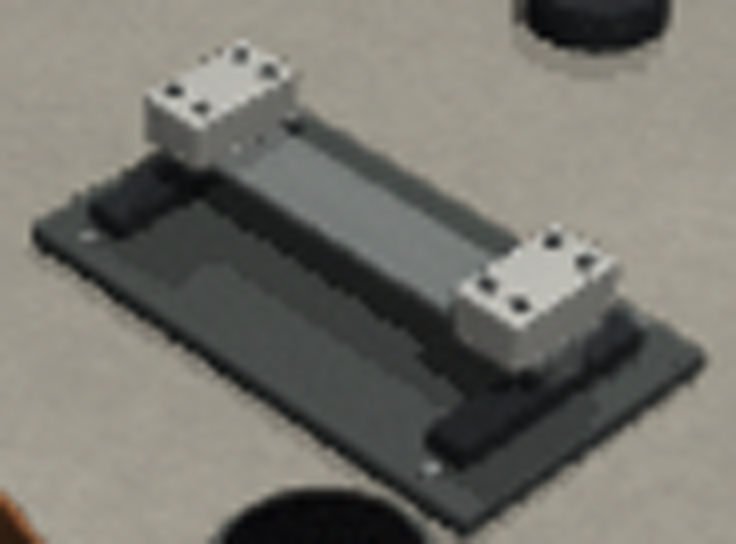

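The module's dial and black tab face right in the side view, so its lip is on the left. The blue block sits just right and below, at crop (220–400, 310–550). The base corners, block tops and rail edges are all readable. Next I'll compute positions.

```bash
cat > h.py <<'E'
import numpy as np,cv2
d=np.load("cams.npz")
def world(n,px,z,K=None,k1=None,P=None):
    K=d[n+"intrinsics"] if K is None else K; k1=float(d[n+"k1"]) if k1 is None else k1; P=d[n+"pose"] if P is None else P
    r=cv2.undistortPoints(np.array([[px]],float),K,np.array([k1,0,0,0,0]))[0,0]
    v=P[:3,:3]@[r[0],r[1],1]; c=P[:3,3]
    return c+v*(z-c[2])/v[2]
def crop(n,u,v,s,ox,oy,z): return world(n,((u+.5)/s-.5+ox,(v+.5)/s-.5+oy),z)
E
python3 - <<'E'
from h import *
p=lambda l,x:print(l,np.round(x,4)[:2])
for l,u,v in(("lipL",52,85),("lipR",62,170),("ftL",268,70),("ftR",276,160)):p("mod "+l,crop("side",u,v,10,262,244,.055))
for l,u,v,z in(("plate left",420,115,.012),("plate right",755,237,.012),("plate bot",606,316,.012),("plate top",572,55,.012),("railnear a",512,108,.042),("railnear b",600,190,.042),("railfar a",548,95,.042),("railfar b",632,166,.042),
 ("blk1 l",466,66,.068),("blk1 top",523,38,.068),("blk1 r",550,60,.068),("blk1 b",495,86,.068),("blk2 l",598,198,.068),("blk2 t",662,165,.068),("blk2 r",692,190,.068),("blk2 b",632,228,.068)):p("side "+l,crop("side",u-400,v,5,224,142,z))
for l,u,v,z in(("plate left",33,228,.012),("plate right",707,358,.012),("plate bot",466,525,.012),("railnear a",305,120,.042),("railnear b",515,250,.042),("railfar a",215,167,.042),("railfar b",450,310,.042),
("blk2 l",456,300,.068),("blk2 b",518,325,.068),("blk2 r",618,262,.068),("blk2 t",555,228,.068),("blk1 l",146,96,.068),("blk1 t",240,42,.068),("blk1 r",298,72,.068),("blk1 b",205,130,.068)):p("scene "+l,crop("scene",u,v,8,222,195,z))
E
```

```text
mod lipL [ 0.4575 -0.246 ]
mod lipR [ 0.4473 -0.2762]
mod ftL [ 0.5237 -0.269 ]
mod ftR [ 0.5108 -0.3003]
side plate left [0.4987 0.2406]
side plate right [0.6907 0.0014]
side plate bot [ 0.55   -0.0261]
side plate top [0.6461 0.2595]
side railnear a [0.5611 0.1865]
side railnear b [0.5882 0.0709]
side railfar a [0.5942 0.1891]
side railfar b [0.6223 0.0851]
side blk1 l [0.5359 0.2218]
side blk1 top [0.5918 0.2355]
side blk1 r [0.6014 0.2009]
side blk1 b [0.5484 0.1895]
side blk2 l [0.5726 0.04  ]
side blk2 t [0.6323 0.0527]
side blk2 r [0.6414 0.0189]
side blk2 b [0.5829 0.001 ]
scene plate left [0.6992 0.0119]
scene plate right [0.5023 0.2456]
scene plate bot [0.646  0.2733]
scene railnear a [0.5752 0.0436]
scene railnear b [0.5506 0.1721]
scene railfar a [0.6277 0.0519]
scene railfar b [0.5968 0.19  ]
scene blk2 l [0.6096 0.2119]
scene blk2 b [0.5978 0.2383]
scene blk2 r [0.5396 0.2279]
scene blk2 t [0.5479 0.1955]
scene blk1 l [0.6438 0.0204]
scene blk1 t [0.5868 0.007 ]
scene blk1 r [0.5774 0.0414]
scene blk1 b [0.635  0.0565]
```

```bash
python3 -m jog '1 -.035 -.021 0 0;1 -.035 -.021 0 0;1 -.035 -.021 0 0;1 -.035 -.021 0 0;1 -.035 -.021 0 0;1 -.035 -.021 0 0;1 -.035 -.021 0 0;1 -.035 -.021 0 0;1 -.035 -.021 0 0;1 -.035 -.021 0 0'; python3 -m jog '1 -.035 -.021 0 0;1 -.035 -.021 0 0;1 -.035 -.021 0 0;1 0 0 0 0;1 0 0 0 0'
cat >> h.py <<'E'
from scipy.spatial.transform import Rotation as Ro
def wrist(name):
    from plant import robot
    s=robot.read_state(); c=robot.read_camera("wrist")
    T=np.eye(4);T[:3,:3]=Ro.from_rotvec(s["orientation"]).as_matrix();T[:3,3]=s["tool_pos"]
    np.savez(name+".npz",color=c["color"],K=c["intrinsics"],k1=c["k1"],P=T@c["tool_from_camera"],T=T)
    cv2.imwrite(f"pics/{name}.png",cv2.resize(c["color"][:,:,::-1],(800,600),interpolation=cv2.INTER_CUBIC))
    return s,c
def wpt(name,u,v,z):
    w=np.load(name+".npz"); return world("",((u+.5)*.64-.5,(v+.5)*.64-.5),z,w["K"],float(w["k1"]),w["P"])
E
python3 - <<'E'
from h import *
s,c=wrist("w1");print(np.round(s["tool_pos"],4),np.round(s["orientation"],4),c["intrinsics"],c["k1"],np.round(c["tool_from_camera"],3))
l=crop("side",230,372,10,262,244,.055);l2=crop("side",268,470,10,262,244,.055);print("blue corners",l,l2)
E
```

```text
t: 0.93
tool_pos: [0.4748, 0.2211, 0.3025]
orientation: [-0.624, -3.079, 0.0]
force: [1.3, 0.9, 0.6]
opening: 0.0929
gripper_force: 0.0
t: 1.35
tool_pos: [0.547, 0.1221, 0.302]
orientation: [-0.63, -3.076, 0.001]
force: [-0.4, 0.6, 0.3]
opening: 0.0931
gripper_force: 0.0
[0.547  0.1221 0.302 ] [-6.2960e-01 -3.0765e+00  6.0000e-04] [[291.19109496   0.         252.55505374]
 [  0.         291.19109496 195.3297368 ]
 [  0.           0.           1.        ]] 0.02169567242523473 [[-0.    -0.96  -0.278  0.076]
 [ 1.    -0.     0.    -0.001]
 [-0.    -0.278  0.96  -0.082]
 [ 0.     0.     0.     1.   ]]
blue corners [ 0.46433331 -0.36122586  0.055     ] [ 0.46029163 -0.39470736  0.055     ]
```

View pics/w1.png

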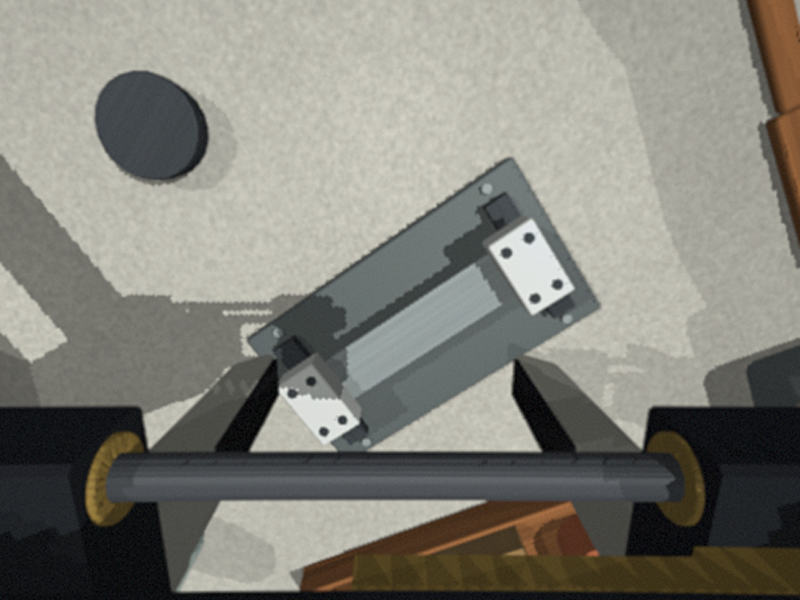

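The wrist view shows the plate corners at (250,340), (512,158) and (600,303). The rail's near edge runs about (342,350)–(480,266) and its far edge about (355,392)–(500,303). Both blocks are clear, and the wax tin is at (150,125).

Run:
```python
from h import *
P={}
for l,u,v,z in(("pl",250,340,.012),("pt",512,158,.012),("pr",600,303,.012),("n1",342,350,.042),("n2",480,266,.042),("f1",355,392,.042),("f2",500,303,.042),("b1",485,245,.068),("b2",532,218,.068),("b3",575,288,.068),("b4",537,316,.068),("c1",312,355,.068),("c2",360,410,.068),("c3",325,445,.068),("c4",278,392,.068)):
  P[l]=wpt("w1",u,v,z)[:2];
dy=P["pt"]-P["pl"];print("plate len",np.linalg.norm(dy),np.linalg.norm(P["pr"]-P["pt"]))
yaw=np.arctan2(dy[1],dy[0])-np.pi/2;print("yaw",yaw)
dr=P["n2"]-P["n1"];print("near yaw",np.arctan2(-dr[0],dr[1]));dr=P["f2"]-P["f1"];print("far yaw",np.arctan2(-dr[0],dr[1]))
o=(P["pl"]+P["pr"])/2;print("centre",o)
ex=np.array([np.cos(yaw),np.sin(yaw)]);ey=np.array([-ex[1],ex[0]])
for k in P:print(k,np.round(P[k],4),"base:",np.round([(P[k]-o)@ex,(P[k]-o)@ey],4))
```

```text
plate len 0.2638060108343824 0.14322827753805972
yaw 0.20255406747782034
near yaw 0.16445088126006305
far yaw 0.18308476036531368
centre [0.59813666 0.12526538]
pl [ 0.5547 -0.019 ] base: [-0.0716 -0.1326]
pt [0.5016 0.2394] base: [-0.0716  0.1312]
pr [0.6416 0.2695] base: [0.0716 0.1326]
n1 [0.585  0.0586] base: [-0.0262 -0.0627]
n2 [0.5641 0.1845] base: [-0.0214  0.0648]
f1 [0.623  0.0528] base: [ 0.0098 -0.076 ]
f2 [0.5979 0.1887] base: [0.0125 0.0622]
b1 [0.5449 0.1903] base: [-0.039   0.0744]
b2 [0.5402 0.226 ] base: [-0.0365  0.1104]
b3 [0.5991 0.2386] base: [0.0237 0.1108]
b4 [0.6085 0.2072] base: [0.0266 0.0782]
c1 [0.5716 0.0434] base: [-0.0424 -0.0749]
c2 [0.6274 0.0575] base: [ 0.015  -0.0723]
c3 [0.6445 0.0193] base: [ 0.0241 -0.1131]
c4 [0.5887 0.0063] base: [-0.0331 -0.1147]
```

```bash
python3 -m jog '1 -.0117 -.0353 0 0;1 -.0117 -.0353 0 0;1 -.0117 -.0353 0 0;1 -.0117 -.0353 0 0;1 -.0117 -.0353 0 0;1 -.0117 -.0353 0 0;1 -.0117 -.0353 .01 0;1 -.0117 -.0353 .01 0;1 -.0117 -.0353 .01 0;1 -.0117 -.0353 .01 -1' >/dev/null; python3 -m jog '1 -.0117 -.0353 .01 -2;1 0 0 0 0;1 0 0 0 0'
python3 - <<'E'
from h import *
s,c=wrist("w2")
E
```

```text
t: 2.48
tool_pos: [0.5139, -0.2835, 0.2515]
orientation: [-0.545, -3.092, -0.002]
force: [1.0, 0.5, -0.3]
opening: 0.0928
gripper_force: 0.0
```

View pics/w2.png

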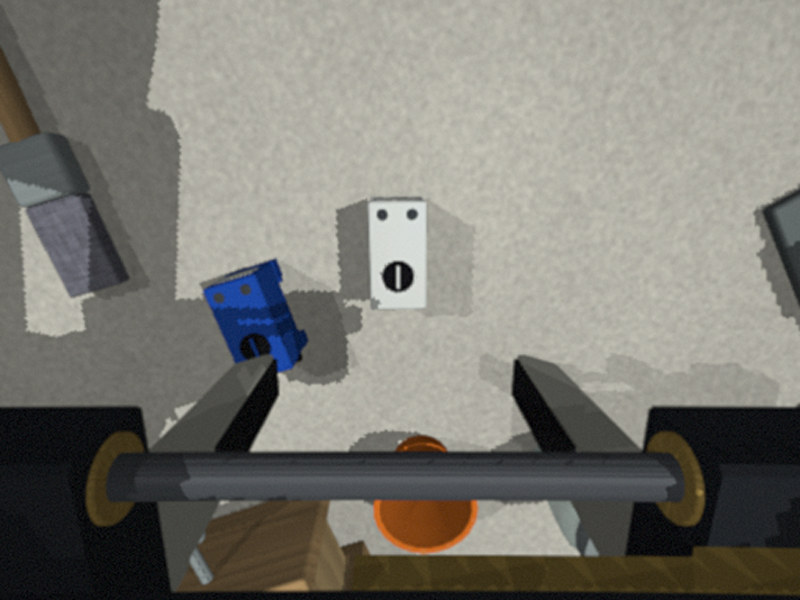

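The module's top corners are at (369,201), (426,201), (426,307) and (371,307), so it lines up with the tool. The dial (foot end) points down in the image. The blue block's nearest corner is at (306,340).

Run:
```python
from h import *
T=np.load("w2.npz")["T"]; f=lambda u,v,z:(T[:3,:3].T@(wpt("w2",u,v,z)-T[:3,3]))
c=[f(u,v,.055) for u,v in((369,201),(426,201),(426,307),(371,307))]
for x in c+[f(306,340,.035),f(290,372,.045),f(420,550,.06)]:print(np.round(x,4))
print("centre",np.mean(c,0),"world",T[:3,:3]@np.mean(c,0)+T[:3,3], "yaw(tool)",np.arctan2(c[3][1]-c[0][1],c[0][0]-c[3][0]),np.arctan2(c[2][1]-c[1][1],c[1][0]-c[2][0]))
print(T[:2,:2])
```

```text
[ 0.0605 -0.0162  0.1966]
[0.0604 0.0179 0.1966]
[-0.0055  0.0191  0.1965]
[-0.0055 -0.016   0.1965]
[-0.0353 -0.0628  0.2163]
[-0.055  -0.073   0.2063]
[-0.1902  0.0177  0.1911]
centre [0.02746452 0.00118745 0.19654717] world [ 0.48818436 -0.27264519  0.055     ] yaw(tool) 0.0031362146115826994 0.01897125299135775
[[-0.93983289  0.34162978]
 [ 0.34162697  0.93983409]]
```

```bash
python3 -m jog '1 .0075 .0012 .03 0;1 0 0 .035 0;1 0 0 .035 0;1 0 0 .03 0;1 0 0 .0125 0;1 0 0 0 0;0 0 0 0 0;0 0 0 0 0;0 0 0 0 0;0 0 0 0 0' 6;python3 -m jog '0 0 0 0 0;0 0 0 0 0;0 0 0 0 0;0 0 0 0 0'
```

```text
t: 3.37
tool_pos: [0.5091, -0.2807, 0.1127]
orientation: [0.542, 3.091, -0.002]
force: [-0.5, -0.3, 0.5]
opening: 0.0709
gripper_force: 0.0
t: 3.7
tool_pos: [0.5077, -0.2801, 0.1104]
orientation: [0.543, 3.094, -0.0]
force: [-0.2, 0.7, -0.5]
opening: 0.0442
gripper_force: 0.0
```

```bash
python3 -m jog '0 0 0 0 0;0 0 0 0 0;0 0 0 0 0' 6;python3 -m jog '0 .003 0 -.003 0;0 .003 0 -.003 0;0 .004 0 -.003 0;0 .004 0 -.003 0;0 .004 0 -.003 0;0 .004 0 -.003 0;0 0 0 -.01 0;0 0 0 -.02 0;0 0 0 -.02 0;0 0 0 0 0'
python3 - <<'E'
from plant import robot
import cv2,numpy as np
c=robot.read_camera("side")["color"][225:285,245:325,::-1];e=robot.read_camera("scene")["color"][135:185,210:270,::-1]
im=np.zeros((600,800,3),np.uint8);im[:300,:400]=cv2.resize(c,(400,300),interpolation=3);im[:,:]=0
im[:480,:640]=cv2.resize(c,(640,480),interpolation=3)
im[350:600,500:800]=cv2.resize(e,(300,250),interpolation=3)
cv2.imwrite("pics/s2.png",im)
E
```

```text
t: 3.95
tool_pos: [0.5078, -0.28, 0.1102]
orientation: [-0.543, -3.094, -0.0]
force: [-0.0, 0.5, 0.1]
opening: 0.0359
gripper_force: 6.0
t: 4.78
tool_pos: [0.4892, -0.2739, 0.1836]
orientation: [0.542, 3.088, -0.005]
force: [0.4, -1.1, -1.0]
opening: 0.0361
gripper_force: 6.0
```

View pics/s2.png

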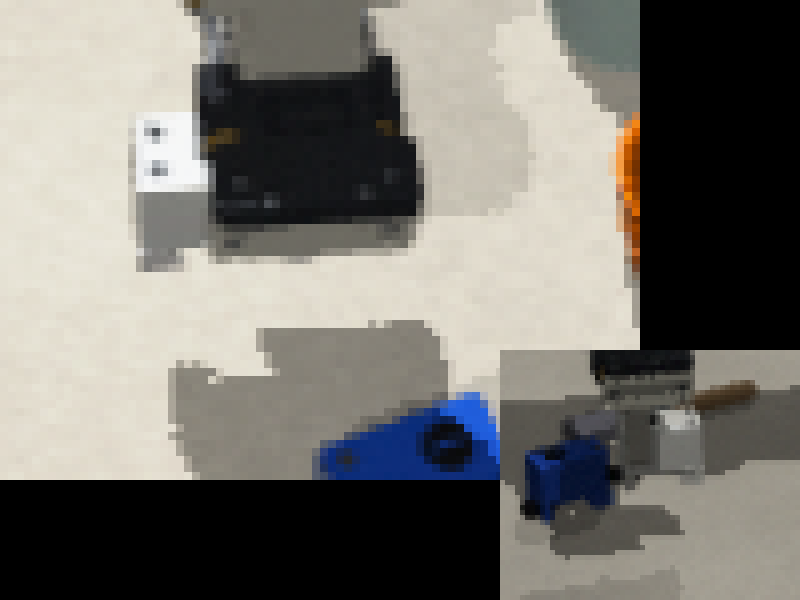

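The module lifted, but it is still level: the pads' friction holds it, and the lip end shows white at (135–205,115–265). I'll lower it near the bench and ease the grip so gravity can swing the lip end down, then measure tilt from the wrist camera.

```bash
cat > tilt.py <<'E'
from h import *
# tilt from rows of the module's top lip edge and bottom lip edge in the wrist picture
def pred(c,gx=.020,gz=.010,pts=((-.034,.021),(-.034,-.034))):
    Ti=np.linalg.inv(c["tool_from_camera"]);K=c["intrinsics"];out=[]
    for th in np.arange(0,.81,.1):
        r=[]
        for mx,mz in pts:
            dx,dz=-(mx-gx),mz-gz
            p=np.array([dx*np.cos(th)+dz*np.sin(th),0,.065-(dz*np.cos(th)-dx*np.sin(th)),1])
            q=Ti@p;a=q[:2]/q[2];a=a*(1+float(c["k1"])*(a@a));r.append(round(a[1]*K[1,1]+K[1,2],1))
        out.append((round(th,1),r))
    return out
def prof(c):
    g=c["color"].astype(int)[:,246:268].mean(1)
    return g
E
python3 -m jog '0 0 0 .02 0;0 0 0 .02 0;0 0 0 .005 0;0 0 0 0 0;0 0 0 0 0;0 0 0 0 0;0 0 0 0 0' 3
python3 - <<'E'
from tilt import *
s,c=wrist("w3")
for t in pred(c):print(*t)
g=prof(c);print([(i,*g[i].round().astype(int)) for i in range(150,300,4)])
E
```

```text
t: 5.47
tool_pos: [0.4877, -0.273, 0.1344]
orientation: [0.543, 3.093, -0.001]
force: [0.5, 0.7, -1.7]
opening: 0.0365
gripper_force: 3.0
0.0 [np.float64(160.2), np.float64(146.4)]
0.1 [np.float64(156.7), np.float64(152.5)]
0.2 [np.float64(154.5), np.float64(159.1)]
0.3 [np.float64(153.5), np.float64(165.9)]
0.4 [np.float64(153.6), np.float64(173.2)]
0.5 [np.float64(154.7), np.float64(180.7)]
0.6 [np.float64(156.6), np.float64(188.4)]
0.7 [np.float64(159.3), np.float64(196.3)]
0.8 [np.float64(162.8), np.float64(204.4)]
[(150, np.int64(185), np.int64(185), np.int64(173)), (154, np.int64(227), np.int64(230), np.int64(226)), (158, np.int64(224), np.int64(228), np.int64(224)), (162, np.int64(199), np.int64(203), np.int64(200)), (166, np.int64(195), np.int64(199), np.int64(197)), (170, np.int64(214), np.int64(217), np.int64(214)), (174, np.int64(227), np.int64(230), np.int64(227)), (178, np.int64(227), np.int64(230), np.int64(227)), (182, np.int64(227), np.int64(230), np.int64(227)), (186, np.int64(227), np.int64(230), np.int64(227)), (190, np.int64(227), np.int64(231), np.int64(227)), (1
[... 659 characters left out ...]
np.int64(38), np.int64(38), np.int64(39)), (250, np.int64(36), np.int64(36), np.int64(37)), (254, np.int64(85), np.int64(86), np.int64(85)), (258, np.int64(117), np.int64(119), np.int64(117)), (262, np.int64(117), np.int64(119), np.int64(117)), (266, np.int64(117), np.int64(119), np.int64(117)), (270, np.int64(116), np.int64(120), np.int64(117)), (274, np.int64(116), np.int64(120), np.int64(116)), (278, np.int64(73), np.int64(72), np.int64(69)), (282, np.int64(118), np.int64(118), np.int64(111)), (286, np.int64(197), np.int64(196), np.int64(184)), (290, np.int64(33), np.int64(34), np.int64(37)), (294, np.int64(61), np.int64(63), np.int64(66)), (298, np.int64(65), np.int64(68), np.int64(71))]
```

Run:
```python
from tilt import *
from plant import robot
c=robot.read_camera("wrist")
for t in pred(c,pts=((-.034,.021),(-.025,.021),(.004,.021),(.0145,.021),(.024,.021),(.034,.021))):print(t[0],[float(x) for x in t[1]])
im=c["color"][120:300,150:360,::-1];cv2.imwrite("pics/w3c.png",cv2.resize(im,None,fx=3.3,fy=3.3,interpolation=3))
```

```text
0.0 [160.2, 178.8, 234.7, 253.5, 269.9, 286.6]
0.1 [156.7, 175.1, 231.5, 251.1, 268.3, 286.1]
0.2 [154.5, 172.3, 228.7, 248.7, 266.6, 285.3]
0.3 [153.5, 170.6, 226.1, 246.3, 264.7, 284.1]
0.4 [153.6, 169.9, 223.9, 244.1, 262.7, 282.6]
0.5 [154.7, 170.0, 222.1, 242.0, 260.5, 280.7]
0.6 [156.6, 170.9, 220.6, 240.0, 258.3, 278.5]
0.7 [159.3, 172.6, 219.4, 238.2, 256.1, 275.9]
0.8 [162.8, 174.9, 218.7, 236.5, 253.8, 273.1]
```

View pics/w3c.png

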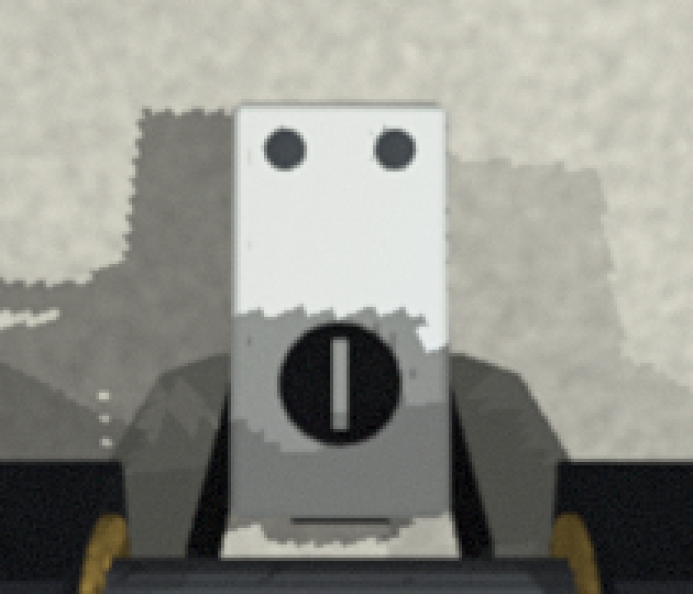

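The module's top is in view: lip edge at row 103, holes at 149, dial at 383 and foot edge at 515 (crop pixels), and it widens toward the foot. I'll fit tilt and grip offset from these.

```bash
cat >> tilt.py <<'E'
from scipy.optimize import least_squares
MX=np.array([-.034,-.034,-.034,-.025,.0145,.034,.034,.034]); 
def model(p,c,kind):
    th,gx,gz,y0=p; Ti=np.linalg.inv(c["tool_from_camera"]);K=c["intrinsics"]
    def px(mx,my,mz=.021):
        dx,dz=-(mx-gx),mz-gz
        q=Ti@np.array([dx*np.cos(th)+dz*np.sin(th),y0+my,.065-(dz*np.cos(th)-dx*np.sin(th)),1]);a=q[:2]/q[2];a=a*(1+float(c["k1"])*(a@a))
        return a*K[0,0]+K[:2,2]
    return np.array([px(-.034,-.018)[0],px(-.034,.018)[0],px(-.034,0)[1],px(-.025,0)[1],px(.0145,0)[1],px(.034,0)[1],px(.034,-.018)[0],px(.034,.018)[0]])
def fit(c,obs,free_g=True):
    obs=np.array(obs)
    r=least_squares(lambda p:np.r_[np.where(np.isnan(obs),0,model(p,c,0)-np.nan_to_num(obs)),(p[1]-.02)/.004,(p[2]-.01)/.006],[.2,.02,.01,0])
    return r
E
python3 - <<'E'
from tilt import *
from plant import robot
c=robot.read_camera("wrist");s=1/3.3
obs=[150+237*s,150+445*s,120+103*s,120+149*s,120+383*s,120+516*s,150+229*s,150+450*s]
r=fit(c,obs);print(r.x,r.fun.round(1))
E
```

```text
[ 0.46694223  0.02293924  0.01261178 -0.00047773] [-0.6  0.  -0.5  0.9  1.2 -1.4 -0.7  1.2  0.7  0.4]
```

The fit gives 0.47 rad: at 3 N the module swung until its lip end met the bench. I'll add a little more tilt, firm up the grip, lift and re-measure with automatic dial and hole detection.

```bash
cat > auto.py <<'E'
from tilt import *
def blobs(c):
    g=cv2.cvtColor(c["color"],cv2.COLOR_RGB2GRAY);m=(g<90).astype(np.uint8);m[:,:205]=0;m[:,300:]=0;m[:130]=0;m[270:]=0
    n,l,st,ce=cv2.connectedComponentsWithStats(m)
    return [(int(st[i,4]),st[i,2:4].tolist(),ce[i]) for i in range(1,n) if st[i,4]>40]
def tiltfit(c,v=True):
    B=blobs(c); 
    if v:print([(a,b,e.round(1).tolist()) for a,b,e in B])
    dial=max((b for b in B if b[0]>500 and abs(b[1][0]-b[1][1])<12),key=lambda b:b[0])
    hs=sorted((b for b in B if 60<b[0]<400 and b[2][1]<dial[2][1]-40),key=lambda b:b[2][0])
    obs=np.r_[hs[0][2],hs[-1][2],dial[2],dial[1][0]]
    Ti=np.linalg.inv(c["tool_from_camera"]);K=c["intrinsics"]
    def mod(p):
        th,gx,gz,y0=p
        def px(mx,my,mz=.021):
            dx,dz=-(mx-gx),mz-gz
            q=Ti@np.array([dx*np.cos(th)+dz*np.sin(th),y0+my,.065-(dz*np.cos(th)-dx*np.sin(th)),1]);a=q[:2]/q[2];a=a*(1+float(c["k1"])*(a@a))
            return a*K[0,0]+K[:2,2]
        return np.r_[px(-.0252,-.0094),px(-.0252,.0094),px(.0145,0),px(.0145,.0103)[0]-px(.0145,-.0103)[0]]
    r=least_squares(lambda p:np.r_[mod(p)-obs,(p[1]-.0215)/.002,(p[2]-.011)/.003],[.4,.02,.01,0])
    return r.x,r.fun.round(1)
def lipc(s,x):  # lip corner in world from state and fit
    th,gx,gz,y0=x;R=Ro.from_rotvec(s["orientation"]).as_matrix();dx,dz=.02075+gx,-.021-gz
    return R@np.array([dx*np.cos(th)+dz*np.sin(th),y0,.065-(dz*np.cos(th)-dx*np.sin(th))])+s["tool_pos"]
E
python3 - <<'E'
from auto import *
from plant import robot
print(tiltfit(robot.read_camera("wrist")))
E
python3 -m jog '0 .002 0 -.001 0;0 .002 0 -.001 0;0 .002 0 -.001 0;0 .001 0 -.001 0;0 0 0 0 0;0 0 0 0 0' 3;  python3 -m jog '0 0 0 0 0;0 0 0 0 0;0 0 0 -.01 0;0 0 0 -.02 0;0 0 0 -.02 0;0 0 0 0 0;0 0 0 0 0' 9
python3 - <<'E'
from auto import *
from plant import robot
print(tiltfit(robot.read_camera("wrist")))
E
```

```text
[(94, [11, 11], [235.9, 164.9]), (93, [11, 11], [269.1, 164.9]), (1009, [38, 39], [252.8, 236.0]), (509, [15, 42], [212.8, 250.2]), (570, [14, 42], [292.4, 249.1])]
(array([ 0.50385177,  0.02321996,  0.01142274, -0.00075066]), array([ 0. ,  0.1,  0.2,  0.1, -0.2,  0. ,  0.7,  0.9,  0.1]))
t: 6.17
tool_pos: [0.4805, -0.2702, 0.1374]
orientation: [0.543, 3.094, -0.0]
force: [-0.7, -0.0, -2.8]
opening: 0.0362
gripper_force: 3.0
t: 6.75
tool_pos: [0.4815, -0.2708, 0.189]
orientation: [0.542, 3.091, -0.002]
force: [0.5, -0.2, -3.7]
opening: 0.0359
gripper_force: 9.0
[(92, [11, 11], [235.8, 164.9]), (91, [11, 11], [269.1, 164.8]), (995, [38, 38], [252.7, 235.9]), (454, [15, 42], [212.6, 251.3]), (564, [14, 42], [292.4, 249.3])]
(array([ 0.50477104,  0.02323707,  0.01141516, -0.00078648]), array([-0. ,  0.1,  0.1,  0.1, -0.1,  0. ,  0.7,  0.9,  0.1]))
```

```bash
python3 -m jog '0 0 0 -.015 -6.2;0 0 0 -.015 -6.2;0 0 0 -.015 -6.2;0 0 0 -.015 -6.2;0 0 0 -.011 -6.3;0 0 0 0 0' ; python3 -m jog '0 -.0178 .0366 0 0;0 -.0178 .0366 0 0;0 -.0178 .0366 0 0;0 -.0178 .0366 0 0;0 -.0178 .0366 0 0;0 -.0178 .0366 0 0;0 -.0178 .0366 0 0;0 -.0178 .0366 0 0;0 -.0178 .0366 0 0;0 -.0178 .0366 0 0';python3 -m jog '0 0 0 .01 0;0 0 0 .02 0;0 0 0 .015 0;0 0 0 0 0;0 0 0 0 0'
python3 - <<'E'
from auto import *
s,c=wrist("w4");x,f=tiltfit(c,False);print(x,f)
o=np.array([.598,.124]);ex=np.array([np.cos(.195),np.sin(.195)]);ey=np.array([-ex[1],ex[0]])
l=lipc(s,x);print("lip base",(l[:2]-o)@ex,(l[:2]-o)@ey,l[2]);R=Ro.from_rotvec(s["orientation"]).as_matrix();print(np.round(R[:,0],3),s["tool_pos"],s["force"],s["wrist_torque"])
E
```

```text
t: 7.3
tool_pos: [0.481, -0.2705, 0.2594]
orientation: [-0.314, 3.124, -0.002]
force: [0.1, -1.2, -2.0]
opening: 0.036
gripper_force: 9.0
t: 8.13
tool_pos: [0.5834, 0.1255, 0.2557]
orientation: [0.3, -3.124, 0.0]
force: [1.0, -0.5, -1.9]
opening: 0.0359
gripper_force: 9.0
t: 8.55
tool_pos: [0.5825, 0.1233, 0.2104]
orientation: [0.302, -3.122, 0.0]
force: [-0.2, 0.7, -1.8]
opening: 0.0362
gripper_force: 9.0
[-0.45052472  0.03317354  0.01821043  0.00238215] [ 2.9  9.5 -8.8 -8.6  7.1  0.3  3.5  5.8  2.4]
lip base -0.08130352485998482 0.0048546649612135765 0.13387619285981872
[-0.981 -0.192  0.005] [0.58254779 0.12330448 0.21035144] [-0.2355317   0.70212688 -1.83645146] [ 0.06753859 -0.03967291  0.04828768]
```

View pics/w4.png

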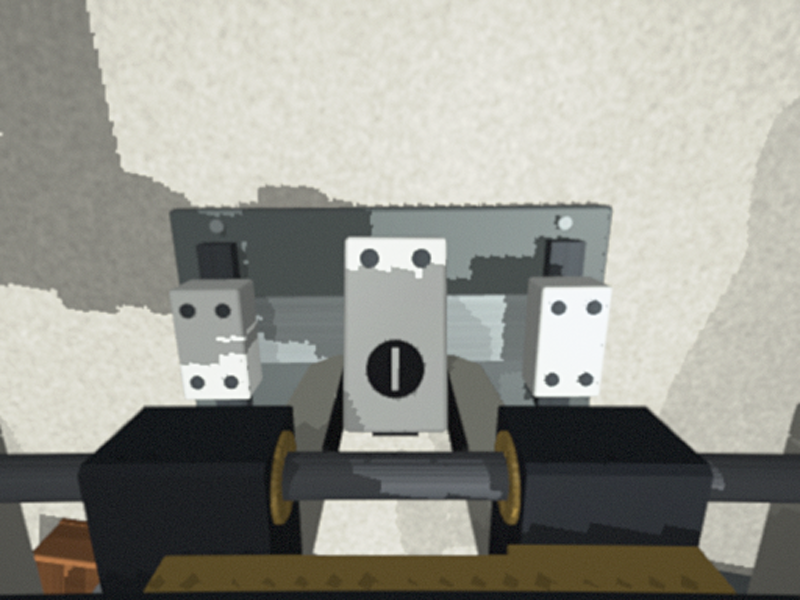

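The module is square to the rail: holes at (369,257) and (421,257), dial at (395,368), the same as before, so tilt is about 0.50. The rail's near edge is at row 294 on both sides and its far edge at about row 362. The blocks are at columns 172–262 and 528–610.

Run:
```python
from auto import *
T=np.load("w4.npz")["T"];f=lambda u,v,z:(T[:3,:3].T@(wpt("w4",u,v,z)-T[:3,3]))
g=cv2.cvtColor(np.load("w4.npz")["color"],cv2.COLOR_RGB2GRAY)
for u in(300,325,470,490):print(u,[int(x) for x in g[180:240:2,int(u*.64)]])
for l,u,v,z in(("near",300,294,.042),("near",490,294.5,.042),("far",300,362,.042),("far",490,362,.042),("platenear",390,207,.012),("blkL in",240,291,.068),("blkR in",540,286,.068),("blkL far",253,399,.068),("blkR far",540,396,.068)):print(l,np.round(f(u,v,z)[:2],4))
x=[.505,.0232,.0114,-.0008]
import plant;s=plant.robot.read_state();l=lipc(s,x);print("lip tool",T[:3,:3].T@(l-s["tool_pos"]),"z",l[2])
```

```text
300 [77, 78, 79, 75, 78, 108, 120, 118, 112, 115, 118, 117, 116, 122, 118, 117, 115, 117, 116, 114, 179, 184, 181, 186, 185, 190, 133, 114, 121, 117]
325 [77, 79, 80, 77, 78, 109, 121, 116, 114, 114, 119, 121, 114, 120, 121, 119, 118, 118, 118, 117, 116, 116, 116, 116, 135, 124, 109, 106, 107, 109]
470 [75, 77, 78, 75, 110, 204, 199, 195, 194, 185, 176, 173, 173, 176, 174, 173, 175, 176, 171, 175, 169, 169, 175, 170, 173, 154, 107, 107, 108, 106]
490 [77, 78, 75, 73, 122, 207, 202, 196, 197, 197, 196, 193, 194, 200, 196, 178, 183, 189, 172, 176, 175, 181, 174, 172, 178, 168, 118, 122, 123, 124]
near [ 0.011  -0.0552]
near [0.0107 0.0529]
far [-0.0307 -0.0576]
far [-0.0307  0.0552]
platenear [ 0.0574 -0.0042]
blkL in [ 0.0194 -0.08  ]
blkR in [0.0219 0.0723]
blkL far [-0.0412 -0.0785]
blkR far [-0.0394  0.0776]
lip tool [ 0.02244027 -0.00083339  0.11468745] z 0.09759634555761457
```

```bash
python3 -m jog '0 -.0027 0 .015 0;0 0 0 .02 0;0 0 0 .013 0;0 0 0 .005 0;0 0 0 0 0;0 0 0 0 0;0 0 0 0 0';python3 -m jog '0 0 0 .002 0;0 0 0 0 0;0 0 0 0 0';python3 -m jog '0 0 0 .002 0;0 0 0 0 0;0 0 0 0 0'
```

```text
t: 9.18
tool_pos: [0.5875, 0.124, 0.1616]
orientation: [-0.306, 3.125, 0.0]
force: [1.3, -1.3, -1.6]
opening: 0.0362
gripper_force: 9.0
t: 9.43
tool_pos: [0.587, 0.124, 0.1588]
orientation: [-0.306, 3.126, 0.0]
force: [-0.0, 0.5, -2.2]
opening: 0.036
gripper_force: 9.0
t: 9.68
tool_pos: [0.5866, 0.124, 0.1561]
orientation: [0.306, -3.126, 0.0]
force: [-0.8, 0.0, -1.8]
opening: 0.0359
gripper_force: 9.0
```

```bash
python3 -m jog '0 .001 0 .002 0;0 0 0 0 0;0 0 0 0 0';python3 -m jog '0 0 0 .002 0;0 0 0 0 0;0 0 0 0 0';python3 -m jog '0 0 0 .0015 0;0 0 0 0 0;0 0 0 0 0'
```

```text
t: 9.93
tool_pos: [0.5856, 0.1237, 0.154]
orientation: [0.306, -3.126, 0.0]
force: [0.1, -0.4, -1.5]
opening: 0.0362
gripper_force: 9.0
t: 10.18
tool_pos: [0.5858, 0.1238, 0.1522]
orientation: [-0.306, 3.126, 0.0]
force: [0.4, 0.6, -2.0]
opening: 0.0359
gripper_force: 9.0
t: 10.43
tool_pos: [0.5861, 0.1239, 0.1516]
orientation: [-0.306, 3.126, 0.0]
force: [-2.5, 0.7, 4.9]
opening: 0.0358
gripper_force: 9.0
```

```bash
python3 -m jog '0 -.0018 0 -.0014 0;0 0 0 0 0;0 0 0 0 0';python3 -m jog '0 -.0018 0 -.0009 0;0 0 0 0 0;0 0 0 0 0';python3 -m jog '0 -.0018 0 -.0009 0;0 0 0 0 0;0 0 0 0 0'
```

```text
t: 10.68
tool_pos: [0.5876, 0.1241, 0.1519]
orientation: [0.306, -3.127, 0.0]
force: [0.6, 0.1, -1.2]
opening: 0.0356
gripper_force: 9.0
t: 10.93
tool_pos: [0.5893, 0.1245, 0.1528]
orientation: [0.306, -3.126, 0.0]
force: [0.8, -0.3, -2.0]
opening: 0.0356
gripper_force: 9.0
t: 11.18
tool_pos: [0.5912, 0.1248, 0.154]
orientation: [-0.306, 3.127, -0.0]
force: [0.6, -0.7, -2.1]
opening: 0.0356
gripper_force: 9.0
```

```bash
python3 -m jog '0 -.0015 0 -.0004 0;0 0 0 0 0;0 0 0 0 0';python3 -m jog '0 -.001 0 -.0003 0;0 0 0 0 0;0 0 0 0 0'
```

```text
t: 11.43
tool_pos: [0.5926, 0.1251, 0.1544]
orientation: [-0.306, 3.126, 0.0]
force: [-0.8, 0.4, -2.3]
opening: 0.036
gripper_force: 9.0
t: 11.68
tool_pos: [0.5936, 0.1253, 0.1547]
orientation: [-0.306, 3.127, 0.0]
force: [0.1, -0.1, -1.8]
opening: 0.0358
gripper_force: 9.0
```

Run:
```python
from auto import *
from plant import robot
s=robot.read_state();c=robot.read_camera("wrist");print([(a,b,e.round(1).tolist()) for a,b,e in blobs(c)]);print(s["force"].round(1) if hasattr(s["force"],"round") else s["force"],s["wrist_torque"])
```

```text
[(1452, [65, 62], [221.5, 154.6]), (56, [10, 10], [269.1, 164.7]), (177, [14, 14], [292.4, 185.7]), (903, [37, 37], [252.7, 235.7]), (179, [10, 32], [216.2, 257.5]), (177, [10, 32], [288.8, 257.5])]
[ 0.1 -0.1 -1.8] [ 0.00509288 -0.03622907  0.0616216 ]
```

```bash
python3 -m jog '0 -.001 0 -.0003 0;0 0 0 0 0;0 0 0 0 0';python3 -m jog '0 -.001 0 -.0001 0;0 0 0 0 0;0 0 0 0 0';python3 -m jog '0 -.001 0 0 0;0 0 0 0 0;0 0 0 0 0'
```

```text
t: 11.98
tool_pos: [0.5945, 0.1255, 0.155]
orientation: [-0.306, 3.127, -0.0]
force: [0.4, 0.7, -1.7]
opening: 0.036
gripper_force: 9.0
t: 12.23
tool_pos: [0.5955, 0.1257, 0.155]
orientation: [-0.306, 3.127, 0.0]
force: [0.2, 0.2, -1.6]
opening: 0.036
gripper_force: 9.0
t: 12.48
tool_pos: [0.5965, 0.1259, 0.1551]
orientation: [-0.306, 3.126, -0.0]
force: [0.3, 0.1, -2.2]
opening: 0.0361
gripper_force: 9.0
```

```bash
python3 -m jog '0 -.001 0 0 0;0 0 0 0 0;0 0 0 0 0';python3 -m jog '0 -.001 0 0 0;0 0 0 0 0;0 0 0 0 0'
python3 - <<'E'
from plant import robot
import cv2,numpy as np
s=robot.read_camera("side")["color"][145:205,235:295,::-1];e=robot.read_camera("scene")["color"][200:260,225:285,::-1];w=robot.read_camera("wrist")["color"][120:280,160:345,::-1]
im=np.zeros((600,800,3),np.uint8);im[:400,:400]=cv2.resize(s,(400,400),interpolation=2);im[:400,400:]=cv2.resize(e,(400,400),interpolation=2);cv2.imwrite("pics/f1.png",im)
w=cv2.resize(w,(231,200),interpolation=2);im[400:,:231]=w
cv2.imwrite("pics/f1.png",im)
E
```

```text
t: 12.73
tool_pos: [0.5975, 0.1261, 0.155]
orientation: [-0.306, 3.127, 0.0]
force: [0.0, 0.1, -2.2]
opening: 0.0356
gripper_force: 9.0
t: 12.98
tool_pos: [0.5985, 0.1263, 0.155]
orientation: [-0.306, 3.127, -0.0]
force: [0.2, 0.8, -2.5]
opening: 0.036
gripper_force: 9.0
```

```bash
python3 -m jog '0 0 0 .001 0;0 0 0 0 0;0 0 0 0 0';python3 -m jog '0 0 0 .001 0;0 0 0 0 0;0 0 0 0 0'
```

```text
t: 13.38
tool_pos: [0.5983, 0.1263, 0.1539]
orientation: [0.306, -3.126, 0.0]
force: [-0.1, -0.3, -2.0]
opening: 0.0364
gripper_force: 9.0
t: 13.63
tool_pos: [0.5985, 0.1263, 0.1533]
orientation: [-0.306, 3.126, 0.0]
force: [-0.5, 0.4, -0.9]
opening: 0.0359
gripper_force: 9.0
```

Run:
```python
from auto import *
from plant import robot
for i in range(1):
  c=robot.read_camera("wrist");s=robot.read_state();print([(a,b,e.round(1).tolist()) for a,b,e in blobs(c)],s["force"].round(1),s["wrist_torque"].round(3))
cv2.imwrite("tmp.png",c["color"][:,:,::-1])
g=cv2.cvtColor(c["color"],cv2.COLOR_RGB2GRAY)
print([int(x) for x in g[130:290:2,262]])
for r in (185,190,195,200,205):print(r,[int(x) for x in g[r,150:350:6]])
for u in(195,205,300,310):print(u,[int(x) for x in g[140:260:3,u]])
```

```text
[(1358, [66, 55], [222.5, 152.3]), (51, [10, 10], [268.7, 164.5]), (169, [14, 14], [292.5, 179.5]), (893, [37, 36], [252.7, 235.6]), (178, [10, 32], [216.2, 257.6]), (178, [10, 32], [288.8, 257.4])] [ 0.3 -0.  -0.3] [0.085 0.092 0.024]
[150, 149, 149, 152, 149, 151, 104, 81, 81, 82, 85, 218, 250, 249, 249, 251, 253, 254, 253, 253, 250, 250, 217, 184, 186, 186, 187, 187, 185, 185, 185, 183, 186, 185, 184, 184, 187, 185, 184, 185, 185, 185, 184, 185, 180, 71, 25, 32, 29, 27, 25, 30, 25, 23, 27, 29, 31, 28, 28, 25, 27, 114, 185, 185, 183, 184, 186, 185, 184, 183, 185, 184, 179, 120, 48, 120, 124, 120, 120, 100]
185 [85, 84, 86, 85, 85, 84, 84, 85, 86, 86, 84, 84, 184, 191, 191, 186, 189, 187, 185, 185, 185, 183, 184, 76, 81, 100, 104, 107, 105, 108, 108, 110, 125, 96]
190 [127, 124, 131, 130, 127, 200, 126, 130, 128, 128, 129, 128, 184, 190, 190, 189, 188, 186, 185, 186, 185, 186, 183, 107, 186, 219, 218, 220, 219, 221, 222, 222, 219, 127]
195 [106, 120, 122, 120, 118, 133, 121, 121, 123, 121, 118, 124, 185, 190, 189, 188, 186, 187, 185, 185, 183, 182, 187, 104, 97, 199, 209, 209, 212, 
[... 455 characters left out ...]
23, 124, 129, 130, 130, 131, 124, 124, 128, 127, 125, 125, 125, 125, 124, 119, 116, 117, 117, 115, 116, 115]
205 [84, 83, 84, 84, 84, 83, 83, 81, 82, 84, 80, 82, 82, 81, 85, 84, 128, 127, 121, 124, 128, 130, 128, 133, 124, 126, 127, 125, 127, 125, 124, 114, 118, 115, 115, 116, 116, 117, 116, 115]
300 [152, 153, 154, 153, 156, 154, 153, 151, 154, 154, 154, 132, 85, 83, 82, 100, 222, 216, 208, 192, 211, 209, 189, 195, 200, 199, 189, 187, 184, 180, 161, 116, 118, 120, 118, 114, 117, 116, 115, 115]
310 [156, 154, 155, 155, 155, 154, 153, 156, 156, 153, 157, 98, 82, 83, 82, 109, 226, 217, 209, 212, 214, 211, 211, 214, 207, 210, 213, 207, 208, 204, 207, 208, 198, 134, 114, 117, 118, 116, 114, 115]
```

Run:
```python
from auto import *
s,c=wrist("w5");x=[.505,.0232,.0114,-.0008]
T=np.load("w5.npz")["T"];l=lipc(s,x);print("lip tool",T[:3,:3].T@(l-s["tool_pos"]),"z",l[2])
for v in(187,188,189):
  for u in (200,305):
    p=world("",(u,v),.042,c["intrinsics"],float(c["k1"]),np.load("w5.npz")["P"]);print(v,u,np.round(T[:3,:3].T@(p-T[:3,3]),4))
for v in(232,236):
    p=world("",(310,v),.042,c["intrinsics"],float(c["k1"]),np.load("w5.npz")["P"]);print("far",v,np.round(T[:3,:3].T@(p-T[:3,3]),4))
# where would jaw bottom tip/lip be
```

```text
lip tool [ 0.02278856 -0.0008      0.11461899] z 0.038652772578819466
187 200 [ 0.0267 -0.0373  0.1113]
187 305 [0.0267 0.0347 0.1113]
188 200 [ 0.026  -0.0373  0.1113]
188 305 [0.026  0.0347 0.1113]
189 200 [ 0.0253 -0.0374  0.1113]
189 305 [0.0253 0.0348 0.1113]
far 232 [-0.0067  0.0399  0.1113]
far 236 [-0.0098  0.0401  0.1113]
```

The edge and contact readings only agree if the true tilt is about 0.37, with the foot's underside brushing the rail's top and the jaw face still about 3 mm from the edge. I'll keep going forward gently.

```bash
python3 -m jog '0 -.001 0 -.0005 0;0 0 0 0 0;0 0 0 0 0';python3 -m jog '0 -.001 0 0 0;0 0 0 0 0;0 0 0 0 0';python3 -m jog '0 -.001 0 0 0;0 0 0 0 0;0 0 0 0 0'
```

```text
t: 13.98
tool_pos: [0.5993, 0.1264, 0.1535]
orientation: [0.306, -3.126, 0.0]
force: [-0.6, 0.3, 0.2]
opening: 0.0358
gripper_force: 9.0
t: 14.23
tool_pos: [0.6002, 0.1267, 0.1534]
orientation: [0.306, -3.126, 0.0]
force: [-1.9, -0.2, -0.8]
opening: 0.0362
gripper_force: 9.0
t: 14.48
tool_pos: [0.6012, 0.1269, 0.1533]
orientation: [0.306, -3.126, 0.0]
force: [-1.7, -1.5, -0.8]
opening: 0.0362
gripper_force: 9.0
```

```bash
python3 -m jog '0 -.001 0 0 0;0 0 0 0 0;0 0 0 0 0'
cat > st.py <<'E'
from auto import *
from plant import robot
s=robot.read_state();c=robot.read_camera("wrist");R=Ro.from_rotvec(s["orientation"]).as_matrix()
print([(a,b,e.round(1).tolist()) for a,b,e in blobs(c) if e[0]>240 and e[0]<280],"F tool",(R.T@s["force"]).round(1),"M tool",(R.T@s["wrist_torque"]).round(2),s["tool_pos"].round(4))
E
python3 st.py;python3 -m jog '0 -.001 0 0 0;0 0 0 0 0;0 0 0 0 0'; python3 st.py
```

```text
t: 14.73
tool_pos: [0.6019, 0.127, 0.153]
orientation: [0.306, -3.125, 0.0]
force: [-4.6, -0.6, -2.0]
opening: 0.0362
gripper_force: 9.0
[(926, [37, 37], [252.6, 235.7])] F tool [4.6 0.3 2. ] M tool [-0.07  0.73 -0.04] [0.6019 0.127  0.153 ]
t: 15.03
tool_pos: [0.6027, 0.1272, 0.1528]
orientation: [0.306, -3.125, 0.0]
force: [-5.0, -0.6, -5.8]
opening: 0.0359
gripper_force: 9.0
[(931, [37, 37], [252.7, 235.6])] F tool [5.  0.3 5.8] M tool [-0.01  0.97 -0.02] [0.6027 0.1272 0.1528]
```

The lip is hooked: I feel 5 N forward resistance and a downward pull under the edge. Now I'll rock along the arc about the lip corner.

```bash
python3 -m jog '0 -.0010 0 .0011 0;0 0 0 0 0;0 0 0 0 0' 10; python3 -m jog '0 -.0014 0 .0011 0;0 0 0 0 0;0 0 0 0 0'; python3 st.py
```

```text
t: 15.33
tool_pos: [0.6041, 0.1274, 0.1521]
orientation: [0.306, -3.126, 0.0]
force: [-4.1, -0.9, -4.5]
opening: 0.0363
gripper_force: 10.0
t: 15.58
tool_pos: [0.6057, 0.1277, 0.1513]
orientation: [-0.306, 3.127, 0.0]
force: [-3.7, -1.7, -4.5]
opening: 0.0358
gripper_force: 10.0
[(925, [37, 37], [252.6, 235.6])] F tool [ 3.9 -1.   4.5] M tool [-0.11  0.77 -0.02] [0.6057 0.1277 0.1513]
```

Run:
```python
from plant import robot
import cv2,numpy as np
rs=lambda a,w,h:cv2.resize(np.ascontiguousarray(a[:,:,::-1]),(w,h),interpolation=2)
s=robot.read_camera("side")["color"][150:195,240:290];e=robot.read_camera("scene")["color"][205:250,235:285];w=robot.read_camera("wrist")["color"][140:290,150:350]
im=np.zeros((600,800,3),np.uint8);im[:300,:333]=rs(s,333,300);im[300:,:333]=rs(e,333,300);im[:350,333:799]=rs(w,466,350)
cv2.imwrite("pics/f2.png",im)
```

```text
(no output)
```

View pics/f2.png

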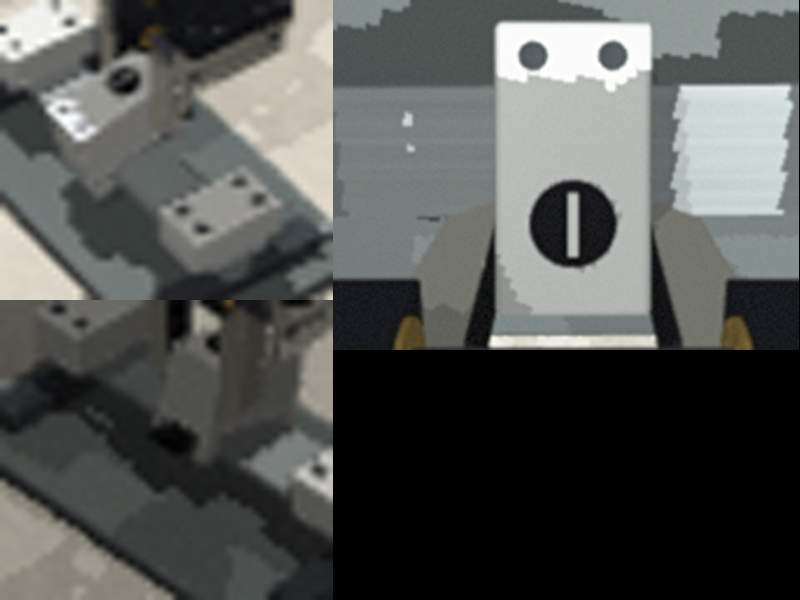

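Composite: in the wrist crop the module's sides are almost parallel (496–651 at the lip, 495–653 at the foot), so its tilt is around 0.33. The lip end is at the rail's near edge, which is at crop row 86. I'll measure the side edges sub-pixel across the saved frames.

```bash
cat > edge.py <<'E'
from auto import *
def tilt_edges(img,K,k1,tfc,y=None):
    g=cv2.GaussianBlur(cv2.cvtColor(img,cv2.COLOR_RGB2GRAY),(3,3),0).astype(float);L=[];Rr=[]
    def sub(r,a,b,sg):
        d=sg*np.diff(g[r,a:b]);i=int(d.argmax());
        if d[i]<12 or i<1 or i>len(d)-2:return None
        return a+i+.5+.5*(d[i-1]-d[i+1])/(d[i-1]-2*d[i]+d[i+1]-1e-9)
    for r in range(156,272):
        a=sub(r,208,232,1);b=sub(r,274,296,-1)
        if a:L.append((a,r))
        if b:Rr.append((b,r))
    def line(P):
        q=cv2.undistortPoints(np.array(P)[:,None],K,np.array([k1,0,0,0,0]))[:,0]
        k=np.ones(len(q),bool)
        for _ in range(6):
            m=np.polyfit(q[k,1],q[k,0],1);e=q[:,0]-np.polyval(m,q[:,1]);k=abs(e)<max(.0012,1.5*np.median(abs(e[k])))
        return m,k.sum()
    (l,nl),(r,nr)=line(L),line(Rr)
    # edges meet at vanishing point of the module's x axis
    A=np.cross([1,-l[0],-l[1]],[1,-r[0],-r[1]]); A=A/np.linalg.norm(A)
    v=tfc[:3,:3]@A; v*=np.sign(v[0]); return np.arctan2(v[2],v[0]),v.round(3),nl,nr
E
cat >> st.py <<'E'
from edge import tilt_edges
print("tilt",tilt_edges(c["color"],c["intrinsics"],float(c["k1"]),c["tool_from_camera"]))
E
python3 st.py
python3 - <<'E'
from edge import *
from plant import robot
t=robot.read_camera("wrist")["tool_from_camera"]
for n in("w3","w4","w5"):
  w=np.load(n+".npz");print(n,tilt_edges(w["color"],w["K"],float(w["k1"]),t))
E
```

```text
[(928, [37, 37], [252.6, 235.6])] F tool [3.7 0.1 5.7] M tool [-0.14  0.64 -0.04] [0.6057 0.1277 0.1513]
tilt (np.float64(0.3155917125505032), array([ 0.951, -0.002,  0.31 ]), np.int64(116), np.int64(95))
w3 (np.float64(0.46589276990134065), array([0.893, 0.001, 0.449]), np.int64(88), np.int64(107))
w4 (np.float64(0.4524396395758287), array([ 0.899, -0.007,  0.437]), np.int64(87), np.int64(52))
w5 (np.float64(0.40029661172275605), array([ 0.921, -0.001,  0.39 ]), np.int64(97), np.int64(96))
```

Edge-based tilt is 0.45 → 0.40 → 0.316, so it is hooked and rocking. The corner height works out to 41.8 mm, which is right. I'll continue along the arc.

```bash
python3 -m jog '0 -.0026 0 .0022 0;0 0 0 0 0;0 0 0 0 0' 12; python3 st.py; python3 -m jog '0 -.002 0 .0018 0;0 0 0 0 0;0 0 0 0 0'; python3 st.py
```

```text
t: 16.13
tool_pos: [0.6085, 0.1283, 0.1495]
orientation: [-0.306, 3.126, 0.0]
force: [-3.8, -0.2, -3.2]
opening: 0.0358
gripper_force: 12.0
[(938, [37, 36], [252.7, 235.5])] F tool [3.8 0.5 3.2] M tool [-0.15  0.61 -0.07] [0.6085 0.1283 0.1495]
tilt (np.float64(0.2654614317207253), array([ 0.965, -0.005,  0.262]), np.int64(113), np.int64(82))
t: 16.43
tool_pos: [0.6106, 0.1287, 0.148]
orientation: [-0.306, 3.125, 0.0]
force: [-2.7, -0.7, -1.3]
opening: 0.0361
gripper_force: 12.0
[(945, [38, 37], [252.6, 235.5])] F tool [ 2.8 -0.2  1.2] M tool [-0.18  0.7  -0.02] [0.6106 0.1287 0.148 ]
tilt (np.float64(0.21676893499211583), array([ 0.977, -0.001,  0.215]), np.int64(99), np.int64(71))
```

```bash
python3 -m jog '0 -.002 0 .0018 0;0 0 0 0 0;0 0 0 0 0' 10; python3 -m jog '0 -.0018 0 .0018 0;0 0 0 0 0;0 0 0 0 0'; python3 st.py
```

```text
t: 16.73
tool_pos: [0.6129, 0.1291, 0.146]
orientation: [-0.306, 3.125, 0.0]
force: [-0.4, 0.9, -1.2]
opening: 0.0357
gripper_force: 10.0
t: 16.98
tool_pos: [0.6146, 0.1295, 0.1441]
orientation: [-0.306, 3.125, 0.0]
force: [1.3, 1.1, -0.1]
opening: 0.0361
gripper_force: 10.0
[(950, [38, 37], [252.5, 236.8])] F tool [-1.5  0.8  0.1] M tool [-0.22 -0.17  0.01] [0.6146 0.1295 0.1441]
tilt (np.float64(0.13053574435835816), array([ 0.991, -0.001,  0.13 ]), np.int64(105), np.int64(86))
```

```bash
python3 -m jog '0 -.0014 0 .0015 0;0 0 0 0 0;0 0 0 0 0' 12; python3 -m jog '0 -.001 0 .001 0;0 0 0 0 0;0 0 0 0 0'; python3 st.py
```

```text
t: 17.28
tool_pos: [0.6158, 0.1297, 0.1426]
orientation: [-0.306, 3.125, 0.0]
force: [1.9, 1.2, 1.3]
opening: 0.036
gripper_force: 12.0
t: 17.53
tool_pos: [0.6166, 0.1298, 0.1414]
orientation: [-0.306, 3.126, -0.0]
force: [2.6, 0.1, 2.0]
opening: 0.0359
gripper_force: 12.0
[(944, [38, 36], [252.5, 238.6])] F tool [-2.5 -0.4 -2. ] M tool [-0.09 -0.22  0.05] [0.6166 0.1298 0.1414]
tilt (np.float64(0.0668923755972765), array([ 0.998, -0.001,  0.067]), np.int64(107), np.int64(82))
```

```bash
python3 -m jog '0 -.0008 0 .001 0;0 0 0 0 0;0 0 0 0 0';  python3 -m jog '0 -.0005 0 .0007 0;0 0 0 0 0;0 0 0 0 0'; python3 st.py
```

```text
t: 17.83
tool_pos: [0.6173, 0.13, 0.1409]
orientation: [-0.306, 3.126, -0.0]
force: [-0.8, 0.3, 6.2]
opening: 0.0358
gripper_force: 12.0
t: 18.08
tool_pos: [0.6178, 0.1301, 0.1405]
orientation: [-0.306, 3.126, -0.0]
force: [-1.8, 0.2, 7.9]
opening: 0.0358
gripper_force: 12.0
[(50, [12, 11], [270.3, 166.8]), (944, [38, 36], [252.5, 239.4])] F tool [ 1.7  0.5 -7.9] M tool [-0.15  0.41  0.  ] [0.6178 0.1301 0.1405]
tilt (np.float64(0.03369858850640835), array([ 0.999, -0.   ,  0.034]), np.int64(108), np.int64(82))
```

```bash
python3 -m jog '0 -.0003 0 .0006 0;0 0 0 0 0;0 0 0 0 0';  python3 st.py;  python3 -m jog '0 0 0 .0005 0;0 0 0 0 0;0 0 0 0 0';  python3 st.py
```

```text
t: 18.38
tool_pos: [0.6183, 0.1302, 0.1402]
orientation: [-0.306, 3.125, -0.0]
force: [-1.9, -0.2, 9.0]
opening: 0.0356
gripper_force: 12.0
[(941, [38, 35], [252.5, 239.8])] F tool [ 1.9  0.2 -9. ] M tool [-0.1   0.39  0.02] [0.6183 0.1302 0.1402]
tilt (np.float64(-0.020390610445641503), array([ 1.   ,  0.004, -0.02 ]), np.int64(109), np.int64(104))
t: 18.68
tool_pos: [0.6185, 0.1302, 0.14]
orientation: [-0.306, 3.125, -0.0]
force: [-1.1, 0.2, 10.6]
opening: 0.0356
gripper_force: 12.0
[(941, [38, 35], [252.5, 240.0])] F tool [  1.    0.4 -10.6] M tool [-0.12  0.37  0.01] [0.6185 0.1302 0.14  ]
tilt (np.float64(-0.030167604946034838), array([ 1.   ,  0.004, -0.03 ]), np.int64(112), np.int64(99))
```

```bash
python3 -m jog '0 0 0 -.0012 0;0 0 0 0 0;0 0 0 0 0';  python3 -m jog '0 0 0 -.001 0;0 0 0 0 0;0 0 0 0 0';  python3 -m jog '0 0 0 -.0006 0;0 0 0 0 0;0 0 0 0 0'; python3 st.py
```

```text
t: 18.98
tool_pos: [0.6181, 0.1301, 0.1401]
orientation: [-0.306, 3.126, -0.0]
force: [-0.4, -0.1, 6.4]
opening: 0.0359
gripper_force: 12.0
t: 19.23
tool_pos: [0.6175, 0.13, 0.1402]
orientation: [0.306, -3.126, 0.0]
force: [-0.3, -0.0, 1.3]
opening: 0.0356
gripper_force: 12.0
t: 19.48
tool_pos: [0.6175, 0.1301, 0.1406]
orientation: [0.306, -3.126, 0.0]
force: [0.4, -0.7, -1.7]
opening: 0.0359
gripper_force: 12.0
[(47, [11, 12], [269.4, 167.4]), (942, [38, 36], [252.5, 239.9])] F tool [-0.2 -0.8  1.7] M tool [-0.01 -0.07 -0.04] [0.6175 0.1301 0.1406]
tilt (np.float64(-0.056865153348611794), array([ 0.998,  0.007, -0.057]), np.int64(111), np.int64(82))
```

```bash
python3 -m jog '0 0 0 -.001 0;0 0 0 0 0;0 0 0 0 0';  python3 -m jog '0 0 0 -.0008 0;0 0 0 0 0;0 0 0 0 0'; python3 st.py
```

```text
t: 19.78
tool_pos: [0.6172, 0.1301, 0.1414]
orientation: [0.306, -3.125, 0.0]
force: [0.0, -0.1, -6.6]
opening: 0.036
gripper_force: 12.0
t: 20.03
tool_pos: [0.6169, 0.13, 0.1418]
orientation: [0.306, -3.124, 0.0]
force: [-1.1, -0.3, -12.3]
opening: 0.0358
gripper_force: 12.0
[(946, [38, 36], [252.5, 239.0])] F tool [ 1.1 -0.1 12.3] M tool [-0.    0.07  0.03] [0.6169 0.13   0.1418]
tilt (np.float64(-0.009100378054803017), array([ 1.   ,  0.003, -0.009]), np.int64(114), np.int64(60))
```

The module holds against a 10 N pull, so it has clicked in. I'll seat it lightly again, release, and back off upward.

```bash
python3 -m jog '0 0 0 .0025 0;0 0 0 0 0;0 0 0 0 0;.4 0 0 0 0;.5 0 0 0 0;.6 0 0 0 0;.7 0 0 0 0;.7 0 0 0 0;.7 0 0 0 0'; python3 st.py
```

```text
t: 20.83
tool_pos: [0.618, 0.1301, 0.1408]
orientation: [-0.306, 3.126, -0.0]
force: [0.5, 0.2, -0.3]
opening: 0.0635
gripper_force: 0.0
[(105, [12, 11], [271.1, 163.9]), (977, [38, 37], [252.8, 237.0])] F tool [-0.5  0.1  0.3] M tool [0.   0.02 0.03] [0.618  0.1301 0.1408]
tilt (np.float64(-0.052832000250062065), array([ 0.999,  0.003, -0.053]), np.int64(104), np.int64(104))
```

```bash
python3 -m jog '.7 0 0 -.01 0;.7 0 0 -.02 0;.7 0 0 -.03 0;.7 0 0 -.03 0;.7 0 0 -.03 0;.7 -.02 0 0 0;.7 0 0 0 0;.7 0 0 0 0'
python3 - <<'E'
from edge import *
s,c=wrist("w6");g=cv2.cvtColor(c["color"],cv2.COLOR_RGB2GRAY);m=(g<75).astype(np.uint8)
n,l,st,ce=cv2.connectedComponentsWithStats(m)
w=np.load("w6.npz");R=w["T"][:3,:3]
for i in range(1,n):
  if 15<st[i,4]<700 and abs(st[i,2]-st[i,3])<7 and 60<ce[i][1]<280:
    p=world("",ce[i],.084,w["K"],float(w["k1"]),w["P"]);print(st[i,2:5],ce[i].round(1),(R.T@(p-s["tool_pos"])).round(4)[:2],p.round(4)[:2])
E
```

```text
t: 21.55
tool_pos: [0.6379, 0.1341, 0.2613]
orientation: [-0.306, 3.126, 0.0]
force: [-0.2, -0.3, -0.4]
opening: 0.0652
gripper_force: 0.0
[ 5  5 21] [136. 122.] [ 0.0674 -0.1016] [0.5916 0.0213]
[ 6  5 22] [155.5 121.9] [ 0.0675 -0.0849] [0.5883 0.0377]
[ 21  21 276] [252.4 159.8] [ 0.0348 -0.0014] [0.6042 0.1259]
[ 7  7 38] [141.1 165.6] [ 0.0295 -0.1014] [0.6288 0.0289]
[ 6  5 22] [159.5 165. ] [ 0.0299 -0.0849] [0.6251 0.045 ]
```

```bash
python3 -c "
from plant import robot
print(robot.close_job())"
```

```text
the job is handed in; nothing more can be done
None
```

The timer module is hooked on the rail's near edge and clicked flat between the two blocks; it held a 10 N pull test, was released, and the job is handed in at about 21.6 s, with no verdict returned.

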